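Unlock the spring bench and hold it drawn to the index

ROBOT

A 6-joint arm with a two-finger parallel gripper is mounted at the origin on the work surface. World frame = base frame: x ahead of the robot, y to its left, z up, the work surface at z = 0. Lengths are in m, angles in rad, forces in N, time in s.
With the tool pointing down it reaches from about 0.375 to 0.975 m from the base axis. Payload 3.8 kg.
Tool frame: the origin (TCP) lies between the finger pads; the fingertips stand 17 mm ahead of it and the grasp point (between the pads) lies 2 mm behind it; y points along the fingers, z is the direction in which the jaws open and shut, and the axes are right-handed (so a half turn about y gives the same grasp; the last joint's range is limited). The gripper opens to 85 mm and grips with 20 to 120 N. Pads are 22 mm wide; open, the fingers measure 114 mm over their backs; the gripper's body (76 mm by 85 mm) begins 54 mm behind the grasp point. The pads swing forward as they close: fully open they stand 13 mm farther back than shut.
Start: joints at [-1.263, 0.264, 1.604, -0, 1.274, -0.037], TCP at [0.228, -0.635, 0.219] pointing down, gripper open.
Joint ranges: [-2.63, 2.63], [-0.94, 2.18], [0.31, 2.57], [-1.31, 4.45], [0, 2.66], [-2.55, 2.55]. Speed limits (rad/s): [2.57, 2.57, 3.14, 3.14, 3.14, 3.14].

INTERFACE

Orientations are given as a rotation vector (axis times angle).
In Python, from workcell import bot, eyes, nets gives the robot as it stands. The module is installed in compiled form; this text tells all that it offers.
- The arm moves only by the tool jog_arm, never from a script. Its arguments are lists of equal length, an entry for each row: "turn": the turn, a rotation vector about the tool's x, y, z in rad, a list of three; "slide": the shift along the tool's x, y, z in mm, a list of three; "grip": the opening in per cent of the stroke, from 0 (shut) to 100 (fully open). A call has 1 to 5 rows; each row shifts and turns the commanded pose from where the row before left it, along the tool's axes as they then stand; what a row does not reach is not made up. A row lasts 1/10 s, in which the tool goes at most 50 mm and 8.59 degrees, less where a joint would pass 70% of its speed; a pose out of reach is approached as far as the arm can. A call with a gripper value outside its range is refused whole. The fingers move at their own pace and stop on an object; "newtons" is the grip in N (left out, the last holds). Time passes only in rows, so rows that do not move let the fingers close. It gives the time, the measured TCP pose, the force and the opening at its end, in the units of the state.
- bot.read_state(): the state, without advancing time (a new reading comes with each control period).
- eyes.read_camera(name): name is "scene" or "top"; returns a dict with "img" (384x512x3 uint8, red, green, blue), "depth" (384x512 float32, m along the optical axis (not along the pixel's ray), 0 where there is no reading), "intrinsics" (3x3 intrinsics, pixels), "position" and "rotation" of the camera in the world. Camera axes: x right, y down, z forward; pixel columns grow to the right and rows downward; lengths in m; the calibration is good to about 2 mm. A picture is of the moment at which its call begins.
- bot.finish_job(): hands the job in, once; it reports no verdict.
Trained networks look in a picture, given as the dict that the camera call returned (one of the last four; its "shot" number tells which), for a name from the list of things; names that differ only in an ending like _2 or _b are one class to them, and where a whole thing is asked for, a point or a joint stands for the part that bears it (a point fixed in the world has none). Each returns a list of dicts, best first, with "conf" (0 to 1); they miss things now and then, are a little off and sometimes report something else, mostly with a low value. They report only what shows in the picture. A call takes as long as a camera call. They do not tell look-alikes from the thing itself.
- nets.search_frame(thing, picture): "xyz" ([x, y, z] in m, in the coordinates of the camera as it stood for that picture, good to about 4 mm: the middle of the surface that is visible of it).
The state is a dict: "time": time; "q": joint angles; "joint_vel": joint speeds; "joint_torque": joint torques, N m; "tool_pos": TCP position; "tcp_rot": TCP orientation; "wrist_force": force on the tool from outside, world axes, zero at the start; "torque": the same for the moment, N m; "width": opening from 0.0 (shut) to 1.0 (fully open).
Only numpy, scipy, OpenCV 4.12 (cv2) and the standard library are available. Lean on these libraries where they do the work, as an engineer would, in place of code of your own. Each camera call takes 0.05 s, during which the arm holds its last target.

TASK

Get the spring bench ready for the class: slide the plywood locking plate straight up out of its two slotted guides and put it in the grey tray. Then pull the spring-loaded drawbar out by its upright post until the drawbar's pointer lines up with the pointer of the index rider beside the scale, and hold it there: finish while still holding the drawbar, do not let go. Leave the index rider and the kit parts on the desk where they are.

Things in the scene. Friction and masses are not known exactly. Their poses are not given: they have to be found in the camera images.
- bench: Spring bench, fixed: grey board 130 (x) x 340 (y) x 18 mm. Origin: centre of its underside. The drawbar pulls out along its +y. On it: grey spring housing (|x| < 32, y -167 to -62, top at z 64 mm); two aluminium slotted guides for the plate at y = -30, |x| 29 to 44, top at z 62 mm; low rails and an unnumbered white scale with ticks on its +x side, below z 30 mm.
- lock_plate: Flat plywood plate 70 (x) x 8 thick (y) x 95 mm high (z), about 60 g. Origin: middle of its lower edge. It starts upright in the guides (slots 11 mm wide, open on top) at bench y = -30 mm, parallel to the bench's x, from 34 to 129 mm above the desk; the upper 67 mm stand free of the guides. It blocks the drawbar and must rise 28 mm to leave the guides.
- plate_mid (a point): Centre of the locking plate, 47.5 mm above its lower edge.
- tray: Shallow grey open tray fixed on the desk, 160 (own x) x 240 (own y) x 30 mm high, walls and floor 5 mm thick. Origin: centre of its underside, on the desk.
- post_top (a point): Centre of the top of the drawbar's black upright post: round, 20 mm in diameter, from 30 to 90 mm above the desk; moves with the drawbar. At rest at bench x = 0, y = +35 mm, 65 mm from the locking plate. Higher than 45 mm above the desk nothing but the plate and its guides stands within 80 mm of it.
- drawbar: Steel bar in the bench that slides along the bench's +y, carrying post and pointer. Origin: coincides with the bench's origin at rest, moves along with the bar; end stop 110 mm out. A spring always pulls it back: about 3.6 N at rest plus 90 N/m (about 11 N at 80 mm); let go, it snaps back. With the plate in the guides it moves only 2 to 5 mm.
- pointer_tip (a point): Tip of the drawbar's black pointer, 4 mm wide, which sticks out from the foot of the post toward the bench's +x; 35 mm in x from the post's axis, at the post's own y, 31.5 mm above the desk.
- index (a joint): Position of the index rider along the bench's +y, m: how far out the drawbar must be from its rest for the two pointers to line up. Between 0.045 and 0.085; stiff, it stays where it is unless pushed.
- index_tip (a point): Tip of the index rider's black pointer, 4 mm wide, pointing to the bench's -x, 36 mm in x from the bench's centre line, 31.5 mm above the desk. The rider is a small steel block 10 x 12 mm, its top 35 mm above the desk, at the bench's +x edge. This is the mark.
- kit_wheel: Bystander: black rubber wheel lying flat, 52 mm in diameter, 20 mm high. Origin: centre of its underside.
- kit_beam: Bystander: black flat beam 16 x 150 (own y) x 8 mm. Origin: centre of its underside.
- kit_model: Bystander: small black model claw on a blue plate 80 x 80 mm, 65 mm high. Origin: centre of its underside.
Not all that is in view belongs to the job. What is meant by the lock_plate is not orange, and is the larger of those in its own colour.

How it is judged:
By the outcome, as a careful person would: the job done as asked, in the order asked, and still so for the second after the job is handed in, while the arm keeps its last pose, push and grip.
It also fails if it takes over 54 s, if anything falls off the work surface, if the arm or the gripper's body presses on something with over 40 N, if the wrist force passes 120 N, or if a joint passes its speed limit or range.

## Working session

There is one attempt and no reset: what is moved stays moved. The work goes in short steps, Python scripts to look and compute and a tool call to move; the robot and the scene stay as the last step left them, time stands still between calls to the robot, and variables do not carry over. Pictures are saved under pics/ and viewed, and the job is handed in when it is done.

Besides the shell and the picture viewer there is one more tool, called by a JSON object that holds its "name" and its "arguments". jog_arm: Moves the arm, as the interface text tells. Its arguments: {"type":"object","properties":{"turn":{"type":"array"},"slide":{"type":"array"},"grip":{"type":"array"},"newtons":{"type":"number"}},"required":["turn","slide","grip"]}

```bash
mkdir -p pics; ls; cat > h.py <<'E'
import numpy as np, cv2
from workcell import bot, eyes, nets
from scipy.spatial.transform import Rotation as R
def save(p,n,crop=None,s=1):
    im=p["img"][:,:,::-1].copy()
    if crop: a,b,c,d=crop; im=im[b:d,a:c]
    cv2.imwrite("pics/"+n,cv2.resize(im,None,fx=s,fy=s,interpolation=cv2.INTER_CUBIC))
def rot(p):
    r=np.array(p["rotation"]); return r if r.shape==(3,3) else R.from_rotvec(r).as_matrix()
def w(p,xyz): return rot(p)@np.array(xyz)+np.array(p["position"])
def px(p,X):
    c=rot(p).T@(np.array(X)-np.array(p["position"])); k=np.array(p["intrinsics"])@c; return k[:2]/k[2]
def atz(p,u,v,z):
    d=rot(p)@np.linalg.inv(p["intrinsics"])@np.array([u,v,1]); o=np.array(p["position"]); return o+d*(z-o[2])/d[2]
def dep(p,u,v):
    D=p["depth"][int(v),int(u)]; return w(p,np.linalg.inv(p["intrinsics"])@np.array([u,v,1])*D)
E
python3 - <<'E'
from h import *
print(bot.read_state())
for c in ("top","scene"):
    p=eyes.read_camera(c); save(p,c+"0.png",s=1.5)
    print(c,p["position"],p["rotation"],p["intrinsics"])
    for t in ["bench","lock_plate","plate_mid","tray","post_top","pointer_tip","index_tip","index","kit_wheel","kit_beam","kit_model"]:
        for r in nets.search_frame(t,p)[:3]:
            X=w(p,r["xyz"]); print(t,round(r["conf"],2),X.round(3),px(p,X).round(0))
E
```

```text
pics
{'time': 0.0, 'q': array([-1.26290238e+00,  2.64729120e-01,  1.60539454e+00,  1.31468579e-05,
        1.27370608e+00, -3.68868068e-02]), 'joint_vel': array([ 5.86801525e-04, -7.51132969e-04,  2.04542016e-05,  1.42592425e-03,
        1.23948923e-03, -2.98680797e-04]), 'joint_torque': array([ 2.21355345e-03, -5.15109909e+01, -3.67311502e+01,  9.26087819e-05,
        1.29774614e-02,  7.59644678e-06]), 'tool_pos': array([ 0.22792102, -0.63453821,  0.21806717]), 'tcp_rot': array([-0.35449444,  2.03653145, -2.03195106]), 'wrist_force': array([-0.30904537, -0.53671119,  0.52331781]), 'torque': array([-1.86531658e-02, -2.40916910e-02, -5.04922000e-05]), 'width': 0.9956840628752128}
top [ 0.47213115 -0.03898237  1.4133138 ] [-2.1931335   2.16459643 -0.04397364] [[494.98385722   0.         262.59947422]
 [  0.         494.98385722 186.28832971]
 [  0.           0.           1.        ]]
bench 0.78 [0.547 0.198 0.019] [190. 190.]
lock_plate 0.66 [0.547 0.161 0.113] [198. 188.]
lock_plate 0.5 [0.709 0.056 0.069] [240. 130.]
plate_mid 0.68 [0.547 0.158 0.114] [199. 188.]
plate_mid 0.4 [0.712
[... 805 characters left out ...]
late 0.84 [0.691 0.142 0.033] [351. 199.]
lock_plate 0.63 [0.714 0.057 0.04 ] [337. 224.]
plate_mid 0.67 [0.712 0.062 0.036] [337. 223.]
plate_mid 0.6 [0.554 0.162 0.096] [313. 146.]
plate_mid 0.57 [0.693 0.139 0.034] [352. 200.]
tray 0.84 [ 0.475 -0.234  0.002] [165. 252.]
post_top 0.97 [0.56  0.221 0.056] [328. 147.]
pointer_tip 0.74 [0.561 0.222 0.053] [329. 148.]
pointer_tip 0.53 [ 0.469 -0.235  0.004] [162. 250.]
index_tip 0.61 [0.622 0.288 0.033] [363. 152.]
index 0.6 [0.622 0.285 0.034] [363. 152.]
kit_wheel 0.72 [0.701 0.241 0.021] [378. 181.]
kit_beam 0.77 [0.445 0.166 0.004] [278. 151.]
kit_model 0.73 [ 0.651 -0.237  0.007] [219. 303.]
kit_model 0.64 [0.619 0.287 0.032] [362. 152.]
```

View pics/top0.png

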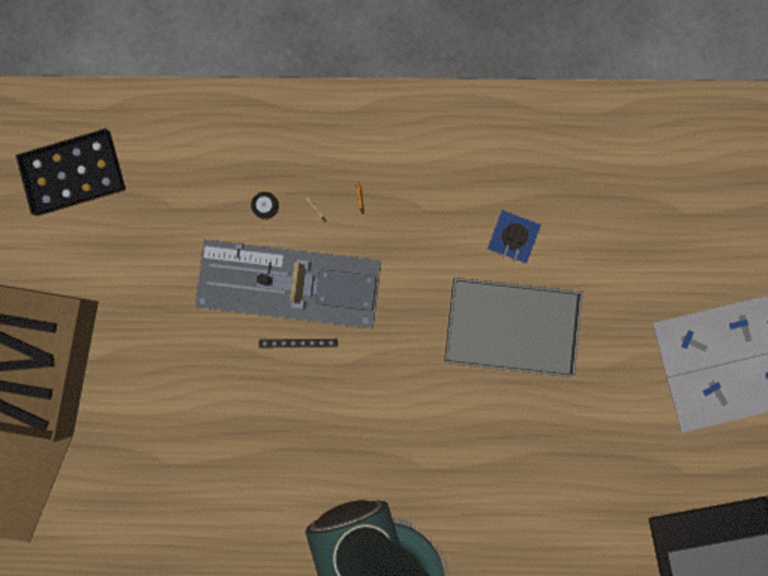

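View pics/scene0.png

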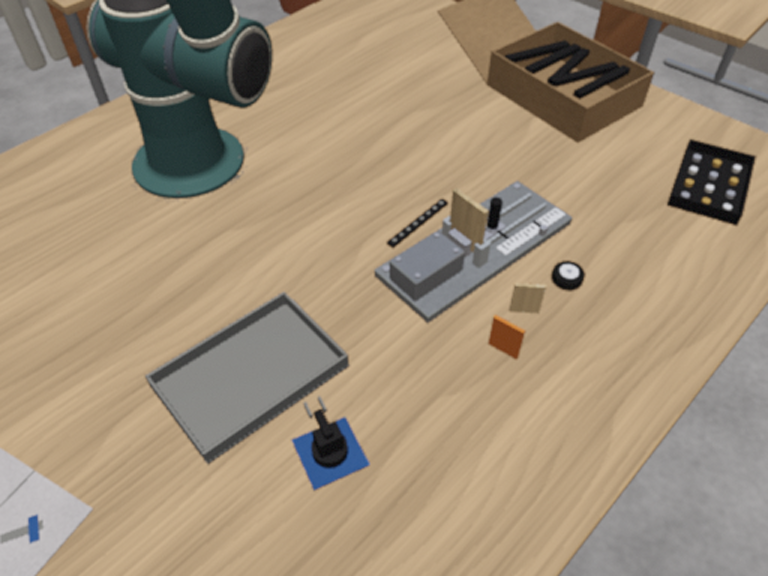

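```bash
python3 - <<'E'
from h import *
p=eyes.read_camera("top"); save(p,"topc.png",(140,100,270,250),5.3 and 4)
p=eyes.read_camera("scene"); save(p,"scenec.png",(260,90,410,250),3.7 and 3.7)
E
```

```text
(no output)
```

View pics/topc.png

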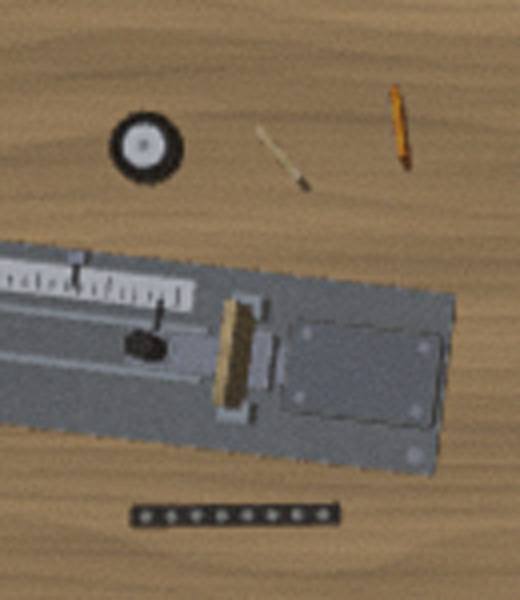

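View pics/scenec.png

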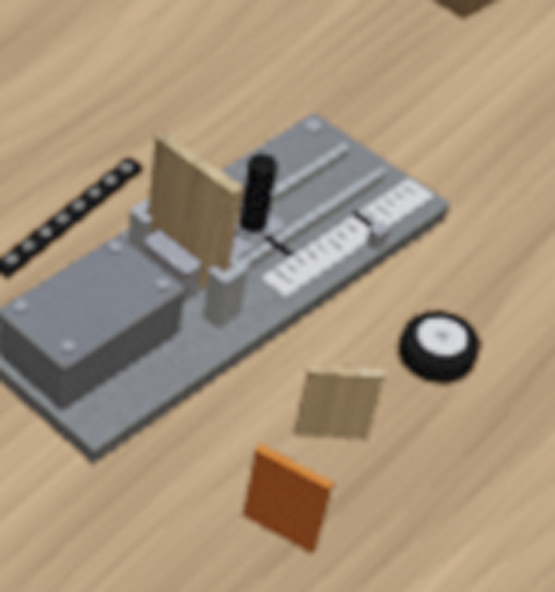

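Three things could pass for the plate. In the top picture they are the large plywood plate in the guides (198,188), a small plywood plate standing at (213,140) and an orange plate at (240,131). The lock_plate is the large plywood one in the guides, and the close crops agree. Next I fit the bench pose.

```bash
cat >> h.py <<'E'
def cloud(p):
    D=p["depth"]; v,u=np.mgrid[:D.shape[0],:D.shape[1]]
    P=np.stack([u,v,np.ones_like(u)],-1)@np.linalg.inv(p["intrinsics"]).T*D[...,None]
    W=P@rot(p).T+np.array(p["position"]); W[D==0]=np.nan; return W
E
python3 - <<'E'
from h import *
for c in ("top","scene"):
    p=eyes.read_camera(c); W=cloud(p); z=W[...,2]
    reg=(abs(W[...,0]-.55)<.11)&(abs(W[...,1]-.2)<.24)
    print(c,"desk z",np.nanmedian(z[(abs(W[...,0]-.3)<.05)&(abs(W[...,1]-.1)<.1)]))
    m=(reg&(z>.011)&(z<.075)).astype(np.uint8)
    n,l,s,ce=cv2.connectedComponentsWithStats(m); k=1+s[1:,4].argmax()
    pts=W[l==k]; r=cv2.minAreaRect((pts[:,:2]*1000).astype(np.float32)); print("bench",r, np.median(pts[:,2]))
    print(np.round(cv2.boxPoints(r)))
    q=reg&(z>.10)&(z<.15); P=W[q]; print("plate",len(P),P.mean(0),P.min(0),P.max(0),cv2.minAreaRect((P[:,:2]*1000).astype(np.float32)))
    q=reg&(z>.075)&(z<.1)&(W[...,1]>.18); P=W[q]; print("post",len(P),P.mean(0) if len(P) else 0, P.min(0),P.max(0))
    m=(abs(W[...,0]-.48)<.12)&(abs(W[...,1]+.23)<.16)&(z>.003)&(z<.04)
    P=W[m]; print("tray",cv2.minAreaRect((P[:,:2]*1000).astype(np.float32)))
p=eyes.read_camera("top")
for u,v in [(253.75,173.25),(248.5,218.75),(136,160),(130.7,204.7)]: print(atz(p,u,v,.018).round(4))
E
```

```text
top desk z 0.00029662671480568115
bench ((549.7322998046875, 194.82618713378906), (340.8561706542969, 130.2222442626953), 83.92037200927734) 0.019957679625783098
[[467.  32.]
 [596.  18.]
 [633. 357.]
 [503. 371.]]
plate 128 [0.54585827 0.16329756 0.12395602] [0.51166152 0.15673128 0.10157643] [0.5801373  0.1717595  0.13343369] ((546.0337524414062, 164.08592224121094), (9.482829093933105, 69.081298828125), 82.218994140625)
post 47 [0.55298323 0.22802411 0.08905044] [0.54426923 0.21915339 0.07527146] [0.56093594 0.23772545 0.09723597]
tray ((479.93878173828125, -229.3911590576172), (318.4813232421875, 239.63648986816406), 89.97772979736328)
scene desk z -0.0003923143350610392
bench ((552.63671875, 195.31744384765625), (341.9596252441406, 133.3875274658203), 84.2054672241211) 0.021018885886119554
[[469.  32.]
 [602.  18.]
 [636. 359.]
 [504. 372.]]
plate 295 [0.55192674 0.16326441 0.11785251] [0.51446521 0.15641185 0.10018889] [0.58498936 0.17265937 0.13230062] ((549.7119750976562, 165.26806640625), (11.429628372192383, 70.62205505371094), 84.23212432861328)
post 67 [0.55840328 0.22739279 0.08638146] [0.54788043 0.22010295 0.07585242] [0.56758926 0.2403315  0.09256516]
tray ((485.20245361328125, -231.1973419189453), (317.7229309082031, 230.3096923828125), 88.66264343261719)
[0.5959 0.0181 0.018 ]
[0.4672 0.031  0.018 ]
[0.6298 0.3545 0.018 ]
[0.5023 0.3658 0.018 ]
```

```bash
python3 - <<'E'
from h import *
p=eyes.read_camera("top"); save(p,"t2.png",(145,155,195,195),14)
p=eyes.read_camera("scene"); save(p,"s2.png",(315,130,380,175),12)
s=bot.read_state(); M=R.from_rotvec(s["tcp_rot"]).as_matrix(); print(M.round(3),s["time"])
E
```

```text
[[-0.941 -0.     0.338]
 [-0.338  0.    -0.941]
 [ 0.    -1.    -0.   ]] 1.55
```

View pics/t2.png

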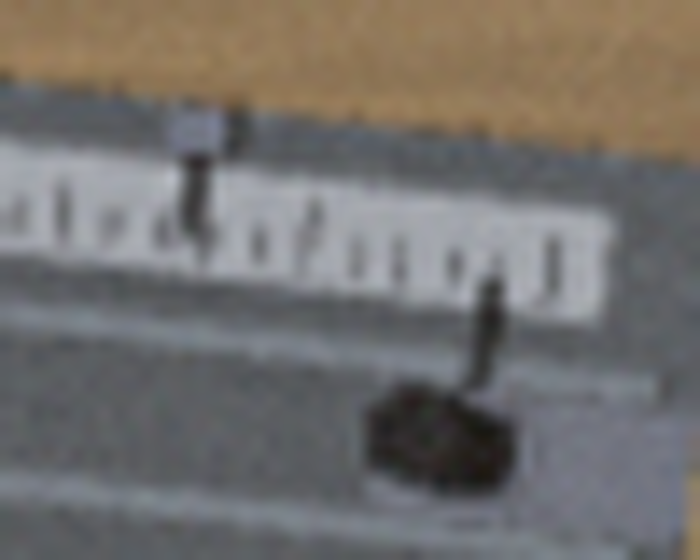

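View pics/s2.png

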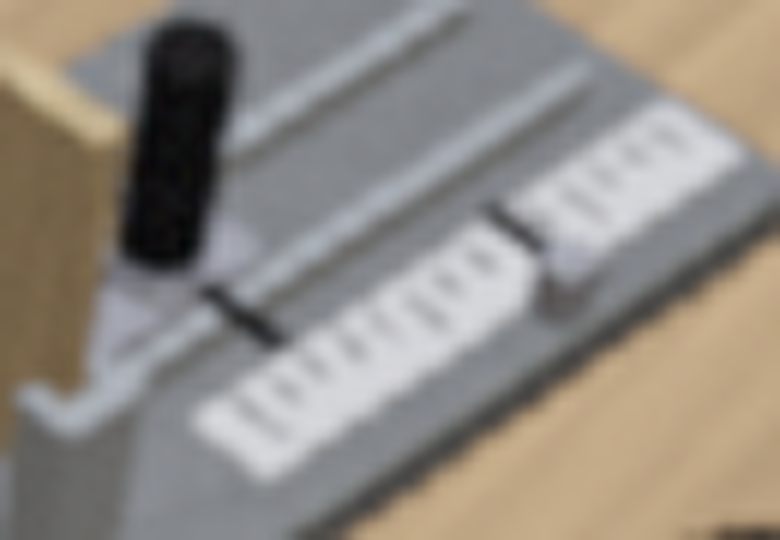

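```bash
python3 - <<'E'
from h import *
a=np.radians(84.06); uy=np.array([np.cos(a),np.sin(a)]); ux=np.array([uy[1],-uy[0]]); C=np.array([.551,.195])
D={"top":[(180.07,175.36),(179.3,181.8),(159.07,171.8),(159.0,165.0)],"scene":[(338.3,158.2),(332.9,154.6),(356,147.25),(359.6,150.4)]}
for c in D:
    p=eyes.read_camera(c)
    o=[]
    for u,v in D[c]:
        X=atz(p,u-.5,v-.5,.0315); d=X[:2]-C; o.append([round(1000*d@ux,1),round(1000*d@uy,1)]); 
    print(c,o)
print(ux,uy,C-.03*uy,C+.035*uy)
E
```

```text
top [[np.float64(33.3), np.float64(34.8)], [np.float64(15.0), np.float64(34.7)], [np.float64(36.4), np.float64(95.1)], [np.float64(55.5), np.float64(97.8)]]
scene [[np.float64(32.9), np.float64(37.8)], [np.float64(15.4), np.float64(36.9)], [np.float64(35.1), np.float64(100.7)], [np.float64(48.7), np.float64(98.9)]]
[ 0.99463081 -0.10348695] [0.10348695 0.99463081] [0.54789539 0.16516108] [0.55462204 0.22981208]
```

{"name": "jog_arm", "arguments": {"turn": [[0,0.1495,0],[0,0.1495,0],[0,0.1495,0],[0,0,0],[0,0,0]], "slide": [[0,0,0],[0,0,0],[0,0,0],[-11.8,0,-41.4],[-11.8,0,-41.4]], "grip": [60,60,60,60,60], "newtons": 40}}

```text
time: 2.15
tool_pos: [0.26, -0.5551, 0.2189]
tcp_rot: [-0.115, -2.167, 2.167]
wrist_force: [0.5, 0.0, 0.0]
width: 0.6
```

{"name": "jog_arm", "arguments": {"turn": [[0,0,0],[0,0,0],[0,0,0],[0,0,0],[0,0,0]], "slide": [[-11.8,0,-41.4],[-11.8,0,-41.4],[-11.8,0,-41.4],[-11.8,0,-41.4],[-11.8,0,-41.4]], "grip": [60,60,60,60,60]}}

```text
time: 2.65
tool_pos: [0.3407, -0.354, 0.2196]
tcp_rot: [-0.114, -2.168, 2.169]
wrist_force: [0.5, 0.4, -0.4]
width: 0.598
```

{"name": "jog_arm", "arguments": {"turn": [[0,0,0],[0,0,0],[0,0,0],[0,0,0],[0,0,0]], "slide": [[-11.8,0,-41.4],[-11.8,0,-41.4],[-11.8,0,-41.4],[-11.8,0,-41.4],[-11.8,0,-41.4]], "grip": [60,60,60,60,60]}}

```text
time: 3.15
tool_pos: [0.4209, -0.1542, 0.2198]
tcp_rot: [-0.114, -2.168, 2.169]
wrist_force: [0.3, -0.8, -0.3]
width: 0.603
```

{"name": "jog_arm", "arguments": {"turn": [[0,0,0],[0,0,0],[0,0,0],[0,0,0],[0,0,0]], "slide": [[-11.8,0,-41.4],[-11.8,0,-41.4],[-11.8,0,-41.4],[-11.8,0,-41.4],[-11.8,0,-41.4]], "grip": [60,60,60,60,60]}}

```text
time: 3.65
tool_pos: [0.501, 0.0458, 0.2198]
tcp_rot: [-0.113, -2.169, 2.169]
wrist_force: [0.6, -1.1, -0.3]
width: 0.6
```

{"name": "jog_arm", "arguments": {"turn": [[0,0,0],[0,0,0],[0,0,0],[0,0,0],[0,0,0]], "slide": [[-8.6,0,-30.9],[-8.6,0,-30.9],[-8.6,0,-30.9],[-8.6,0,-30.9],[0,30,0]], "grip": [60,60,60,60,60]}}

```text
time: 4.15
tool_pos: [0.5524, 0.1678, 0.1942]
tcp_rot: [-0.121, -2.18, 2.17]
wrist_force: [1.0, -0.3, 0.7]
width: 0.602
```

```bash
python3 - <<'E'
from h import *
s=bot.read_state(); M=R.from_rotvec(s["tcp_rot"]).as_matrix(); print(M.round(4),s["tool_pos"],s["q"].round(2))
p=eyes.read_camera("top"); save(p,"t3.png",(150,130,270,230),6)
p=eyes.read_camera("scene"); save(p,"s3.png",(260,60,400,200),4)
E
```

```text
[[-0.9949  0.0108 -0.1005]
 [ 0.1005  0.0041 -0.9949]
 [-0.0104 -0.9999 -0.0052]] [0.55244763 0.16776654 0.1941955 ] [0.25 0.09 1.85 0.   1.19 1.92]
```

View pics/t3.png

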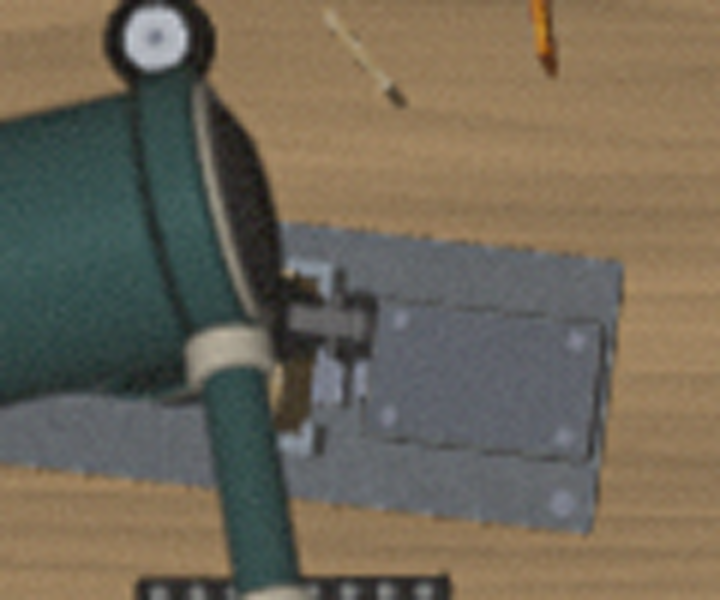

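View pics/s3.png

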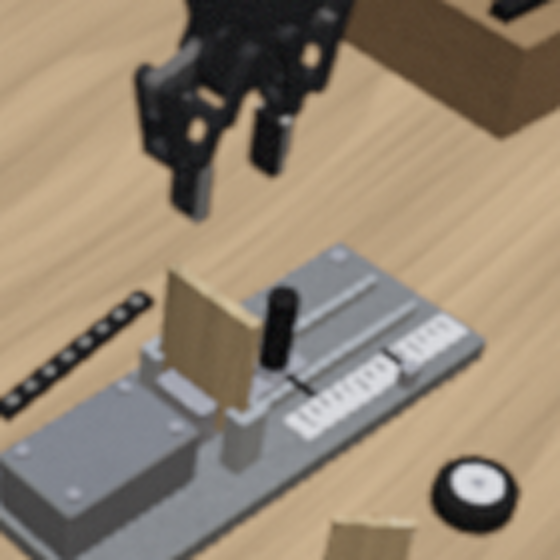

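{"name": "jog_arm", "arguments": {"turn": [[0,0,0],[0,0,0]], "slide": [[0,20,0],[0,0,0]], "grip": [60,60]}}

```text
time: 4.45
tool_pos: [0.5455, 0.1624, 0.1673]
tcp_rot: [-0.108, -2.164, 2.167]
wrist_force: [-0.1, -0.5, -0.2]
width: 0.601
```

```bash
python3 - <<'E'
from h import *
s=bot.read_state(); M=R.from_rotvec(s["tcp_rot"]).as_matrix(); print(M.round(4),s["tool_pos"],s["q"].round(2))
E
```

```text
[[-0.9946 -0.0049 -0.104 ]
 [ 0.104  -0.0014 -0.9946]
 [ 0.0048 -1.      0.0019]] [0.54545698 0.16238612 0.16734832] [ 0.25  0.11  1.89 -0.    1.15  1.92]
```

{"name": "jog_arm", "arguments": {"turn": [[0,0,0],[0,0,0],[0,0,0]], "slide": [[0,10,0],[0,0,0],[0,0,0]], "grip": [60,60,60]}}

```text
time: 4.75
tool_pos: [0.5477, 0.1631, 0.1599]
tcp_rot: [-0.113, -2.168, 2.168]
wrist_force: [-0.1, -0.1, 0.4]
width: 0.602
```

{"name": "jog_arm", "arguments": {"turn": [[0,0,0],[0,0,0],[0,0,0],[0,0,0],[0,0,0]], "slide": [[0,16,-2],[0,16,0],[0,16,0],[0,0,0],[0,0,0]], "grip": [60,60,60,60,60]}}

```text
time: 5.25
tool_pos: [0.5468, 0.1651, 0.11]
tcp_rot: [-0.11, -2.166, 2.168]
wrist_force: [0.0, 0.6, 0.2]
width: 0.599
```

```bash
python3 - <<'E'
from h import *
s=bot.read_state(); print(s["tool_pos"])
p=eyes.read_camera("scene"); save(p,"s4.png",(280,90,370,190),6)
E
```

```text
[0.54679895 0.16514239 0.10995546]
```

View pics/s4.png

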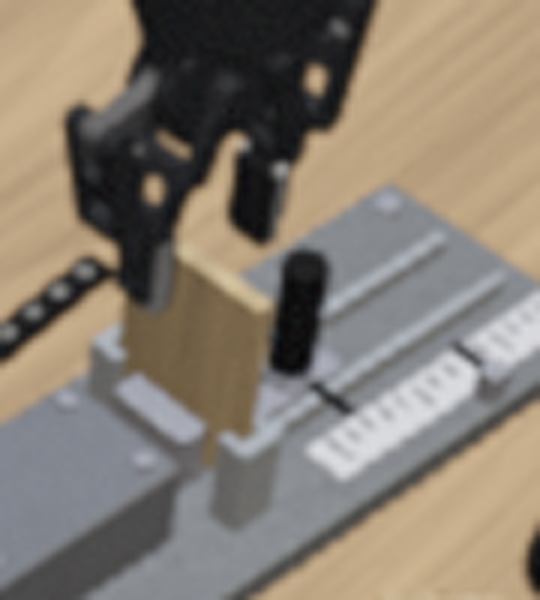

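The fingers straddle the plate and stay clear of the post. Closing.

{"name": "jog_arm", "arguments": {"turn": [[0,0,0],[0,0,0],[0,0,0],[0,0,0],[0,0,0]], "slide": [[0,0,0],[0,0,0],[0,0,0],[0,0,0],[0,0,0]], "grip": [0,0,0,0,0], "newtons": 40}}

```text
time: 5.8
tool_pos: [0.5483, 0.1655, 0.1122]
tcp_rot: [-0.114, -2.169, 2.168]
wrist_force: [-0.1, 0.1, 2.8]
width: 0.073
```

{"name": "jog_arm", "arguments": {"turn": [[0,0,0],[0,0,0],[0,0,0]], "slide": [[0,0,0],[0,0,0],[0,0,0]], "grip": [0,0,0]}}

```text
time: 6.1
tool_pos: [0.5483, 0.1655, 0.1122]
tcp_rot: [-0.114, -2.169, 2.168]
wrist_force: [-1.4, 0.6, 5.9]
width: 0.073
```

{"name": "jog_arm", "arguments": {"turn": [[0,0,0],[0,0,0],[0,0,0],[0,0,0],[0,0,0]], "slide": [[0,-8,0],[0,-10,0],[0,-10,0],[0,-10,0],[0,0,0]], "grip": [0,0,0,0,0]}}

```text
time: 6.6
tool_pos: [0.5493, 0.1657, 0.1518]
tcp_rot: [-0.117, -2.171, 2.169]
wrist_force: [0.1, -0.3, 0.4]
width: 0.077
```

{"name": "jog_arm", "arguments": {"turn": [[0,0,0],[0,0,0],[0,0,0],[0,0,0],[0,0,0]], "slide": [[0,-20,0],[0,-20,0],[0,-20,0],[0,-20,0],[0,0,0]], "grip": [0,0,0,0,0]}}

```text
time: 7.1
tool_pos: [0.5498, 0.1659, 0.2329]
tcp_rot: [-0.119, -2.173, 2.169]
wrist_force: [0.0, 0.8, -0.5]
width: 0.07
```

```bash
python3 - <<'E'
from h import *
s=bot.read_state(); print(s["tool_pos"],s["wrist_force"])
p=eyes.read_camera("scene"); save(p,"s5.png",(260,50,400,190),4)
# tray fit
W=cloud(p); z=W[...,2]
p=eyes.read_camera("top"); W=cloud(p); z=W[...,2]
m=((abs(W[...,0]-.48)<.1)&(abs(W[...,1]+.23)<.16)&(z>.003)&(z<.04)).astype(np.uint8)
n,l,s,ce=cv2.connectedComponentsWithStats(m); k=1+s[1:,4].argmax()
print(cv2.minAreaRect((W[l==k][:,:2]*1000).astype(np.float32)))
for u,v in [(455,278),(581,292),(574,376),(445,361)]: print(atz(p,u/1.5,v/1.5,.03).round(3))
E
```

```text
[0.54981354 0.16589594 0.23287214] [ 0.03374866  0.7746266  -0.49106502]
((470.44873046875, -233.60865783691406), (270.45037841796875, 177.16287231445312), 83.96375274658203)
[ 0.563 -0.122  0.03 ]
[ 0.539 -0.355  0.03 ]
[ 0.384 -0.342  0.03 ]
[ 0.408 -0.104  0.03 ]
```

View pics/s5.png

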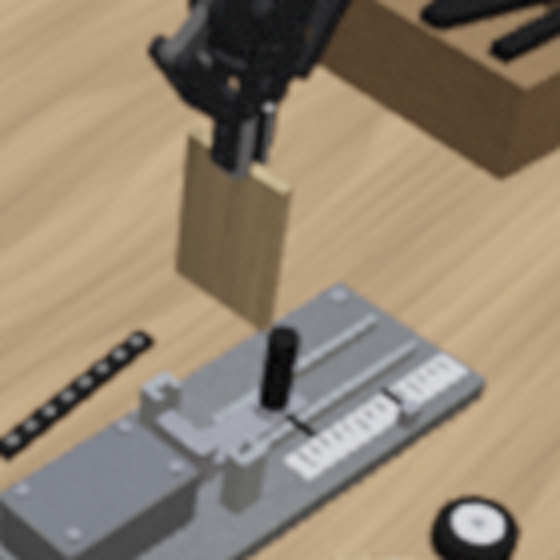

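{"name": "jog_arm", "arguments": {"turn": [[0,0,0],[0,0,0],[0,0,0],[0,0,0],[0,0,0]], "slide": [[3,0,25],[3,0,35],[3,0,40],[3,0,40],[3,0,40]], "grip": [0,0,0,0,0]}}

```text
time: 7.7
tool_pos: [0.5125, -0.0133, 0.2272]
tcp_rot: [-0.108, -2.167, 2.167]
wrist_force: [0.7, 0.7, -0.6]
width: 0.072
```

{"name": "jog_arm", "arguments": {"turn": [[0,0,0],[0,0,0],[0,0,0],[0,0,0],[0,0,0]], "slide": [[4,0,40],[4,0,40],[4,0,40],[4,0,40],[4,0,40]], "grip": [0,0,0,0,0]}}

```text
time: 8.2
tool_pos: [0.472, -0.21, 0.2273]
tcp_rot: [-0.11, -2.168, 2.165]
wrist_force: [1.2, 0.2, -1.3]
width: 0.069
```

{"name": "jog_arm", "arguments": {"turn": [[0.145,0,0],[0.145,0,0],[0.145,0,0],[0.145,0,0],[0,0,0]], "slide": [[0,0,15],[0,0,0],[0,0,0],[0,0,0],[0,0,0]], "grip": [0,0,0,0,0]}}

```text
time: 8.7
tool_pos: [0.4701, -0.2206, 0.2246]
tcp_rot: [-0.06, -1.45, 2.684]
wrist_force: [-0.9, -0.8, -1.4]
width: 0.071
```

```bash
python3 - <<'E'
from h import *
s=bot.read_state(); M=R.from_rotvec(s["tcp_rot"]).as_matrix(); print(M.round(3),s["tool_pos"],s["q"].round(2),s["width"],s["wrist_force"])
L=s["tool_pos"]+M@[0,.078,0]; print("lower edge",L)
p=eyes.read_camera("scene"); save(p,"s6.png",(80,80,330,350),2.2)
E
```

```text
[[-0.995 -0.061 -0.077]
 [ 0.098 -0.545 -0.833]
 [ 0.008 -0.836  0.548]] [ 0.47012313 -0.22063833  0.22457082] [-0.1  -0.04  2.04 -0.62  1.22  1.81] 0.07119479240387365 [-0.86571238 -0.79757229 -1.37485555]
lower edge [ 0.4653943  -0.26314894  0.15934439]
```

View pics/s6.png

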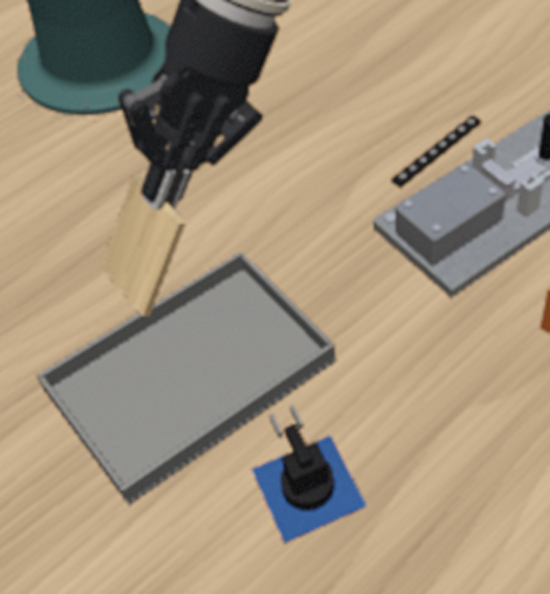

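{"name": "jog_arm", "arguments": {"turn": [[0.145,0,0],[0.145,0,0],[0,0,0],[0,0,0]], "slide": [[0,0,0],[0,0,0],[0,0,0],[0,0,0]], "grip": [0,0,0,0]}}

```text
time: 9.15
tool_pos: [0.4716, -0.224, 0.2283]
tcp_rot: [-0.05, -1.049, 2.856]
wrist_force: [0.6, 0.7, -0.3]
width: 0.075
```

```bash
python3 - <<'E'
from h import *
s=bot.read_state(); M=R.from_rotvec(s["tcp_rot"]).as_matrix(); print(M.round(3),s["tool_pos"],s["q"].round(2))
L=s["tool_pos"]+M@[0,.078,0]; print("lower edge",L)
d=np.array([.468,-.278,.013])-L; print(d, M.T@d*1000)
E
```

```text
[[-0.995 -0.081 -0.065]
 [ 0.104 -0.758 -0.644]
 [ 0.003 -0.647  0.762]] [ 0.47161296 -0.22404009  0.22828638] [ 0.05  0.05  2.08 -0.89  1.32  2.1 ]
lower edge [ 0.46527775 -0.28315628  0.17779737]
[ 0.00272225  0.00515628 -0.16479737] [  -2.73159383  102.54346782 -129.11060294]
```

{"name": "jog_arm", "arguments": {"turn": [[0,0,0],[0,0,0],[0,0,0],[0,0,0],[0,0,0]], "slide": [[-0.5,19,-24],[-0.5,19,-24],[-0.5,19,-24],[-0.5,19,-24],[0,0,0]], "grip": [0,0,0,0,0]}}

```text
time: 9.65
tool_pos: [0.472, -0.2215, 0.1044]
tcp_rot: [-0.048, -1.047, 2.852]
wrist_force: [-0.3, -0.0, -0.1]
width: 0.078
```

{"name": "jog_arm", "arguments": {"turn": [[0,0,0],[0,0,0],[0,0,0],[0,0,0],[0,0,0]], "slide": [[0,7,-9],[0,7,-9],[0,7,-9],[0,3,-3.5],[0,0,0]], "grip": [0,0,0,0,0]}}

```text
time: 10.15
tool_pos: [0.4742, -0.219, 0.0676]
tcp_rot: [-0.052, -1.045, 2.859]
wrist_force: [-0.3, -0.0, -0.3]
width: 0.073
```

```bash
python3 - <<'E'
from h import *
s=bot.read_state(); M=R.from_rotvec(s["tcp_rot"]).as_matrix(); print(s["tool_pos"],s["q"].round(2))
L=s["tool_pos"]+M@[0,.078,0]; print("lower edge",L)
p=eyes.read_camera("scene"); save(p,"s7.png",(80,130,330,350),2.2)
E
```

```text
[ 0.47417848 -0.21895177  0.06764135] [ 0.06  0.3   2.16 -0.98  1.13  2.39]
lower edge [ 0.46794994 -0.27824645  0.01734874]
```

View pics/s7.png

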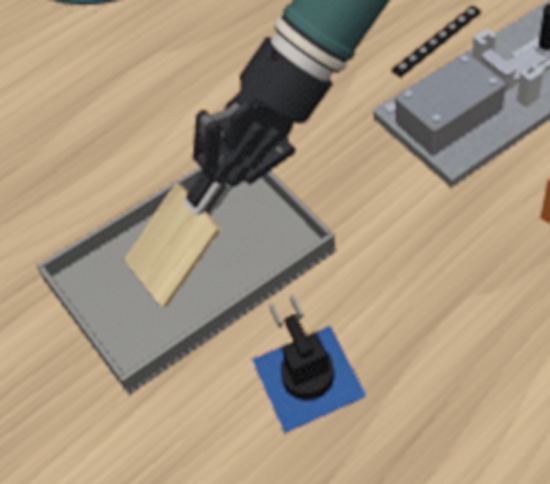

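{"name": "jog_arm", "arguments": {"turn": [[0,0,0],[0,0,0],[0,0,0],[0,0,0],[0,0,0]], "slide": [[0,3,-4],[0,0,0],[0,0,0],[0,0,0],[0,0,0]], "grip": [0,0,15,25,25]}}

```text
time: 10.7
tool_pos: [0.4748, -0.2187, 0.0635]
tcp_rot: [-0.055, -1.045, 2.859]
wrist_force: [-0.5, 0.2, -0.9]
width: 0.249
```

{"name": "jog_arm", "arguments": {"turn": [[0,0,0],[0,0,0],[0,0,0],[0,0,0],[0,0,0]], "slide": [[0,-5,0],[0,-10,0],[0,-15,0],[0,-20,0],[0,-20,0]], "grip": [25,25,25,25,25]}}

```text
time: 11.2
tool_pos: [0.4805, -0.1642, 0.1096]
tcp_rot: [-0.055, -1.045, 2.859]
wrist_force: [0.9, -0.1, 0.7]
width: 0.247
```

```bash
python3 - <<'E'
from h import *
s=bot.read_state(); print(s["tool_pos"],s["q"].round(2),s["wrist_force"])
p=eyes.read_camera("scene"); save(p,"s8.png",(80,130,330,350),2.2)
E
```

```text
[ 0.48045459 -0.16420854  0.109635  ] [ 0.16  0.25  2.12 -0.89  1.24  2.35] [ 0.93274276 -0.11767064  0.66355271]
```

View pics/s8.png

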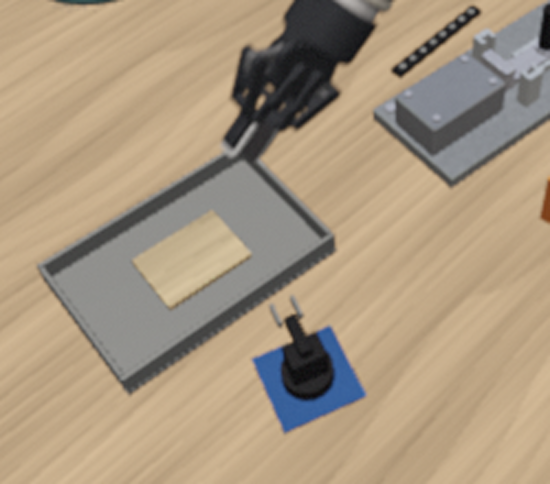

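The picture shows the plate flat in the tray (centre about (190,258) in the crop). Retreating up and untilting.

{"name": "jog_arm", "arguments": {"turn": [[0,0,0],[0,0,0],[0,0,0],[-0.145,0,0],[-0.145,0,0]], "slide": [[0,-24,28],[0,-24,28],[0,-24,28],[0,0,0],[0,0,0]], "grip": [25,25,50,60,60]}}

```text
time: 11.75
tool_pos: [0.4818, -0.1626, 0.2208]
tcp_rot: [-0.077, -1.46, 2.684]
wrist_force: [-1.2, -0.2, -0.2]
width: 0.6
```

{"name": "jog_arm", "arguments": {"turn": [[-0.145,0,0],[-0.145,0,0],[-0.145,0,0],[-0.145,0,0],[0,0,0]], "slide": [[0,0,0],[0,0,0],[0,0,0],[0,0,0],[0,0,0]], "grip": [60,60,60,60,60]}}

```text
time: 12.25
tool_pos: [0.4803, -0.1681, 0.2207]
tcp_rot: [-0.122, -2.167, 2.166]
wrist_force: [-0.1, -0.4, -0.1]
width: 0.597
```

```bash
python3 - <<'E'
from h import *
s=bot.read_state(); M=R.from_rotvec(s["tcp_rot"]).as_matrix(); print(M.round(3),s["tool_pos"],s["q"].round(2))
d=np.array([.5545,.2295,.16])-s["tool_pos"]; print(M.T@d*1000)
E
```

```text
[[-0.994  0.003 -0.109]
 [ 0.109  0.001 -0.994]
 [-0.003 -1.    -0.001]] [ 0.48028244 -0.1680563   0.22069296] [-0.39 -0.06  1.95  0.    1.24  1.29]
[ -30.13237391   61.11609347 -403.23660431]
```

{"name": "jog_arm", "arguments": {"turn": [[0,0,0],[0,0,0],[0,0,0],[0,0,0],[0,0,0]], "slide": [[-3,0,-40],[-3,0,-40],[-3,0,-40],[-3,0,-40],[-3,0,-40]], "grip": [60,60,60,60,60]}}

```text
time: 12.75
tool_pos: [0.5153, 0.0354, 0.219]
tcp_rot: [-0.111, -2.167, 2.171]
wrist_force: [1.2, -0.3, -0.0]
width: 0.601
```

{"name": "jog_arm", "arguments": {"turn": [[0,0,0],[0,0,0],[0,0,0],[0,0,0],[0,0,0]], "slide": [[-3,0,-40],[-3,0,-40],[-3,0,-40],[-3,0,-40],[-3,0,-40]], "grip": [60,60,60,60,60]}}

```text
time: 13.25
tool_pos: [0.5503, 0.233, 0.2189]
tcp_rot: [-0.111, -2.167, 2.172]
wrist_force: [-0.3, 0.8, -0.1]
width: 0.601
```

{"name": "jog_arm", "arguments": {"turn": [[0,0,0],[0,0,0],[0,0,0],[0,0,0],[0,0,0]], "slide": [[0,30,-3],[0,30,0],[0,0,0],[0,0,0],[0,0,0]], "grip": [60,60,60,60,60]}}

```text
time: 13.75
tool_pos: [0.5525, 0.2338, 0.1609]
tcp_rot: [-0.115, -2.17, 2.169]
wrist_force: [-0.1, 0.1, -0.4]
width: 0.6
```

```bash
python3 - <<'E'
from h import *
s=bot.read_state(); M=R.from_rotvec(s["tcp_rot"]).as_matrix(); print(M.round(3),s["tool_pos"],s["q"].round(2))
d=np.array([.5548,.2295,.066])-s["tool_pos"]; print(M.T@d*1000)
p=eyes.read_camera("scene"); save(p,"s9.png",(280,50,420,190),4)
for r in nets.search_frame("post_top",p)[:2]: print(r["conf"],w(p,r["xyz"]))
E
```

```text
[[-0.995  0.003 -0.103]
 [ 0.103  0.    -0.995]
 [-0.003 -1.    -0.001]] [0.55250827 0.23377434 0.16088048] [ 0.36  0.16  1.83 -0.    1.14  2.03]
[-2.4757532  94.88465739  4.07422632]
0.65 [0.55960411 0.21870031 0.04617803]
```

View pics/s9.png

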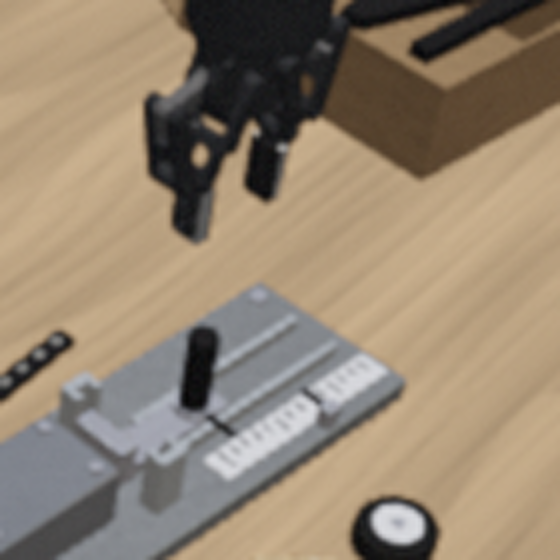

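{"name": "jog_arm", "arguments": {"turn": [[0,0,0],[0,0,0],[0,0,0],[0,0,0],[0,0,0]], "slide": [[-2.5,15,4],[0,25,0],[0,25,0],[0,27,0],[0,0,0]], "grip": [60,60,60,60,60]}}

```text
time: 14.35
tool_pos: [0.5503, 0.2268, 0.0623]
tcp_rot: [-0.105, -2.16, 2.168]
wrist_force: [-0.4, -0.0, -0.6]
width: 0.598
```

```bash
python3 - <<'E'
from h import *
s=bot.read_state(); print(s["tool_pos"],s["wrist_force"])
p=eyes.read_camera("scene"); save(p,"s10.png",(290,80,400,180),6)
E
```

```text
[0.55028685 0.22678568 0.06228665] [-0.40418419 -0.04933684 -0.62257775]
```

View pics/s10.png

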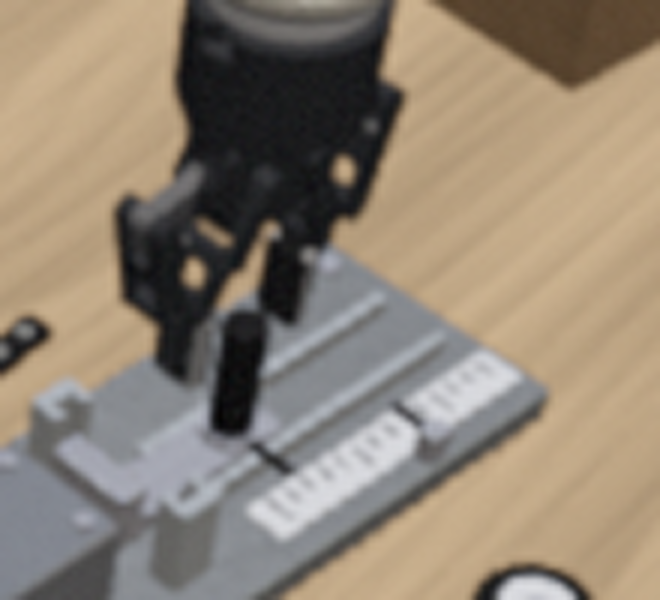

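{"name": "jog_arm", "arguments": {"turn": [[0,0,0],[0,0,0],[0,0,0]], "slide": [[-2,0,0],[0,0,0],[0,0,0]], "grip": [60,60,60]}}

```text
time: 14.7
tool_pos: [0.5573, 0.2291, 0.0689]
tcp_rot: [-0.116, -2.171, 2.168]
wrist_force: [-0.5, 0.3, 0.2]
width: 0.595
```

```bash
python3 - <<'E'
from h import *
p=eyes.read_camera("scene"); s=bot.read_state(); print(s["tool_pos"]); save(p,"s11.png",(290,100,400,180),7)
W=cloud(p); z=W[...,2]
q=(abs(W[...,0]-.555)<.02)&(abs(W[...,1]-.229)<.014)&(z>.083)&(z<.094); P=W[q]
print(len(P),P.mean(0),P.min(0),P.max(0)); v,u=np.where(q); print(u.min(),u.max(),v.min(),v.max())
for X in ([.5548,.2298,.09],[.551,.2298,.09]): print(px(p,X))
E
```

```text
[0.55703515 0.22900112 0.06860053]
39 [0.55912809 0.22945582 0.08862081] [0.55150102 0.21973088 0.08347413] [0.56616036 0.23880922 0.09220422]
329 335 132 138
[330.36796999 133.69261626]
[329.11332899 132.96746561]
```

View pics/s11.png

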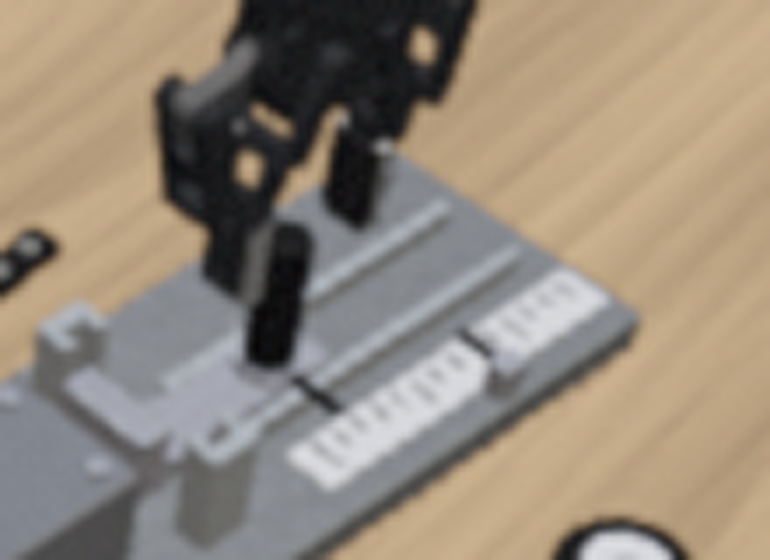

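{"name": "jog_arm", "arguments": {"turn": [[0,0,0],[0,0,0],[0,0,0],[0,0,0],[0,0,0]], "slide": [[0,1,0],[0,0,0],[0,0,0],[0,0,0],[0,0,0]], "grip": [20,0,0,0,0], "newtons": 60}}

```text
time: 15.25
tool_pos: [0.5561, 0.23, 0.0667]
tcp_rot: [-0.114, -2.171, 2.166]
wrist_force: [-2.0, 5.2, 2.7]
width: 0.205
```

```bash
python3 - <<'E'
from h import *
s=bot.read_state(); print(s["tool_pos"],s["wrist_force"],s["width"])
p=eyes.read_camera("scene"); save(p,"s12.png",(290,100,400,180),7)
E
```

```text
[0.55612714 0.23004933 0.06670208] [-1.97662018  5.19362738  2.68223526] 0.20474821128433235
```

View pics/s12.png

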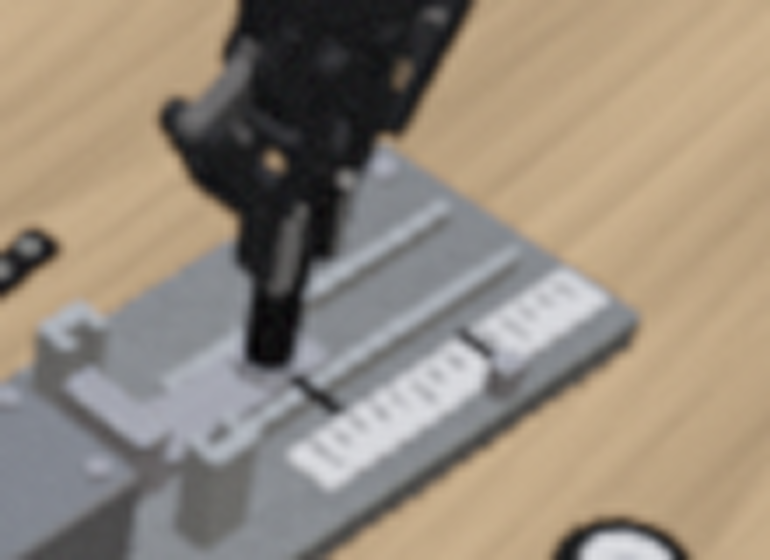

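{"name": "jog_arm", "arguments": {"turn": [[0,0,0],[0,0,0],[0,0,0],[0,0,0],[0,0,0]], "slide": [[0,0,-5],[0,0,-8],[0,0,-8],[0,0,-8],[0,0,0]], "grip": [0,0,0,0,0]}}

```text
time: 15.8
tool_pos: [0.5589, 0.2564, 0.0666]
tcp_rot: [-0.111, -2.165, 2.172]
wrist_force: [-2.5, -5.5, 7.7]
width: 0.199
```

{"name": "jog_arm", "arguments": {"turn": [[0,0,0],[0,0,0],[0,0,0],[0,0,0],[0,0,0]], "slide": [[0,0,-8],[0,0,-8],[0,0,-8],[0,0,-3],[0,0,0]], "grip": [0,0,0,0,0]}}

```text
time: 16.3
tool_pos: [0.5616, 0.282, 0.0666]
tcp_rot: [-0.11, -2.163, 2.174]
wrist_force: [-1.9, -8.7, 8.4]
width: 0.197
```

```bash
python3 - <<'E'
from h import *
s=bot.read_state(); M=R.from_rotvec(s["tcp_rot"]).as_matrix();print(M[:,2],s["tool_pos"],s["wrist_force"],s["width"])
p=eyes.read_camera("scene"); save(p,"s13.png",(330,120,390,170),13)
p=eyes.read_camera("top"); save(p,"t13.png",(130,150,200,200),11)
E
```

```text
[-0.10214157 -0.99475783  0.00489508] [0.56162446 0.28201982 0.06663726] [-1.869542   -8.65524507  8.40827686] 0.19700128049838456
```

View pics/s13.png

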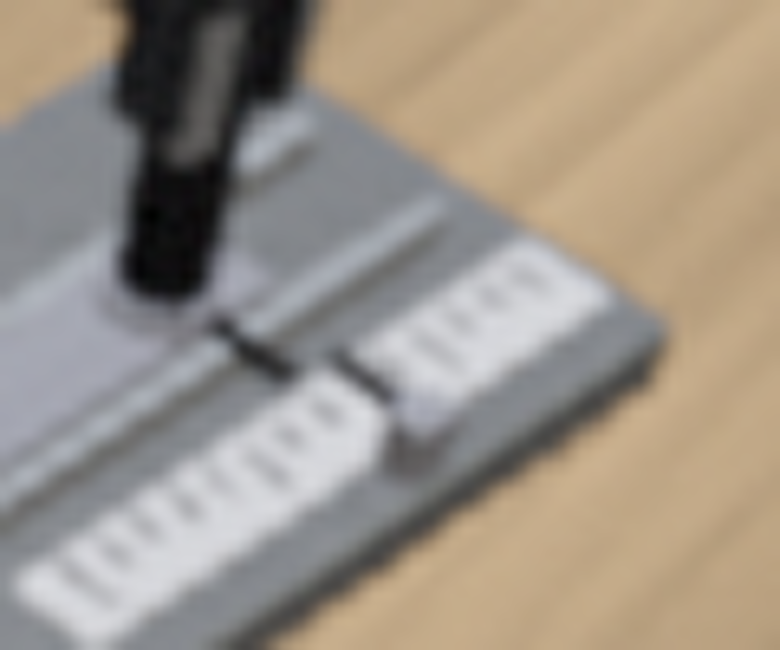

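View pics/t13.png

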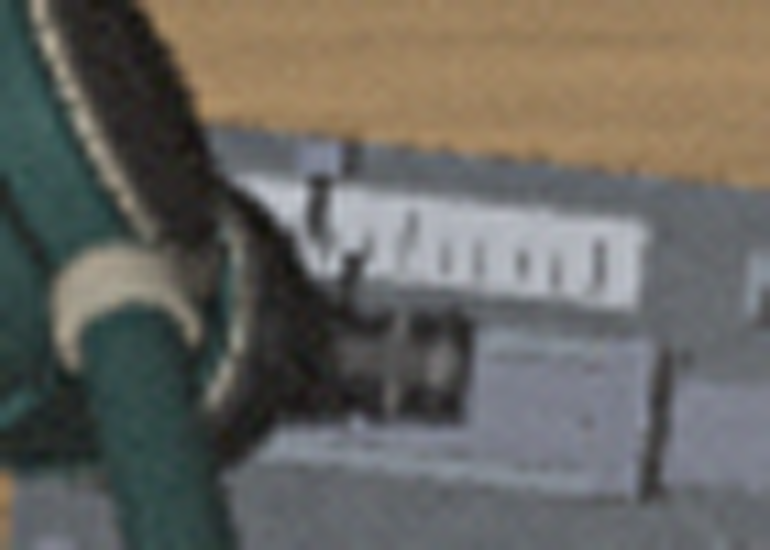

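```bash
cat > m.py <<'E'
from h import *
a=np.radians(84.06); uy=np.array([np.cos(a),np.sin(a)]); ux=np.array([uy[1],-uy[0]]); C=np.array([.551,.195])
def be(p,u,v,x0,y0,s):
    X=atz(p,x0+u/s-.5,y0+v/s-.5,.0315)[:2]-C; return (1000*np.array([X@ux,X@uy])).round(1)
E
python3 - <<'E'
from m import *
p=eyes.read_camera("scene")
for q in [(215,322),(292,375),(340,355),(388,395)]: print(be(p,*q,330,120,13))
p=eyes.read_camera("top")
for q in [(352,258),(347,300),(318,235),(320,180)]: print(be(p,*q,130,150,11))
E
```

```text
[13.3 89.4]
[33.2 89.5]
[ 35.5 100.8]
[49.1 99.4]
[32.7 86.2]
[21.9 86.1]
[37.6 95.7]
[51.7 97. ]
```

{"name": "jog_arm", "arguments": {"turn": [[0,0,0],[0,0,0],[0,0,0],[0,0,0],[0,0,0]], "slide": [[0,0,-4],[0,0,-4],[0,0,-2],[0,0,0],[0,0,0]], "grip": [0,0,0,0,0]}}

```text
time: 17.0
tool_pos: [0.5626, 0.2912, 0.0667]
tcp_rot: [-0.111, -2.162, 2.174]
wrist_force: [-2.1, -9.3, 8.2]
width: 0.198
```

```bash
python3 - <<'E'
from m import *
s=bot.read_state(); print(s["tool_pos"],s["wrist_force"],s["width"])
p=eyes.read_camera("scene"); save(p,"s14.png",(340,135,370,160),24)
# rectified view at z=.0315: bench x 5..60, y 75..120
def rect(p,n,sc=12):
    ys=np.arange(75,120,1/sc); xs=np.arange(60,5,-1/sc)
    Y,X=np.meshgrid(ys,xs); G=np.zeros(Y.shape+(3,)); G[...,:2]=C+(X[...,None]*ux+Y[...,None]*uy)/1000; G[...,2]=.0315
    c=(G-np.array(p["position"]))@rot(p); k=c@np.array(p["intrinsics"]).T; uv=(k[...,:2]/k[...,2:]).astype(np.float32)
    im=cv2.remap(p["img"],uv[...,0],uv[...,1],cv2.INTER_CUBIC)[:,:,::-1]; cv2.imwrite("pics/"+n,im)
rect(p,"r14s.png")
p=eyes.read_camera("top"); rect(p,"r14t.png")
E
```

```text
[0.56259059 0.29122944 0.06665647] [-2.05062085 -9.26698737  8.24950254] 0.19813653065426853
```

View pics/s14.png

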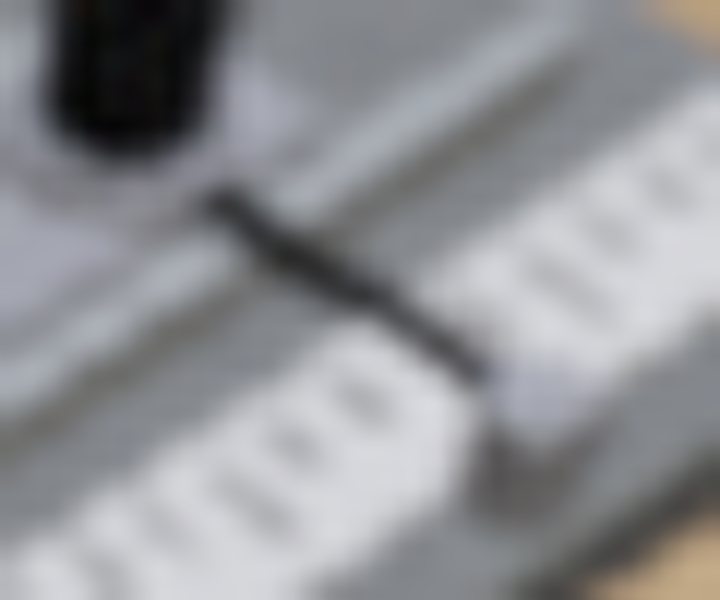

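View pics/r14s.png

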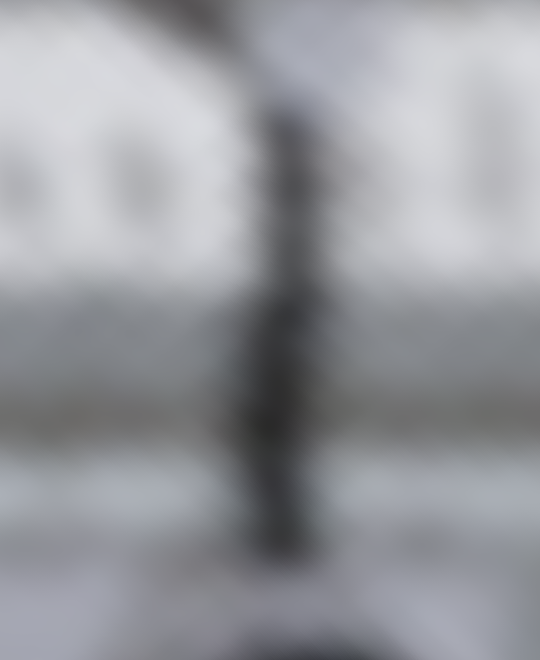

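View pics/r14t.png

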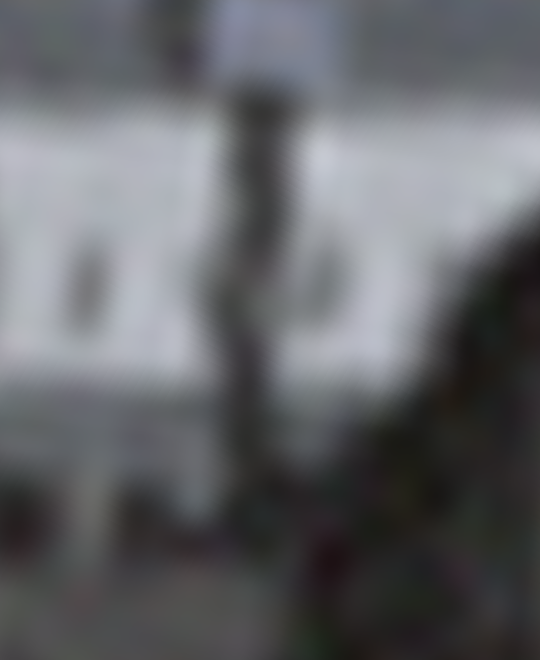

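The pointers are nearly in line: the drawbar pointer is about 1.5 mm short in both rectified views (12 px/mm). I'll measure that numerically.

```bash
cat >> m.py <<'E'
from scipy.optimize import curve_fit
def meas(p,xr,name,sc=8,yw=(90,106)):
    ys=np.arange(yw[0],yw[1],1/sc); out=[]
    for x in xr:
        G=np.zeros((len(ys),3)); G[:,:2]=C+(x*ux+ys[:,None]*uy)/1000; G[:,2]=.0315
        c=(G-np.array(p["position"]))@rot(p); k=c@np.array(p["intrinsics"]).T; uv=(k[:,:2]/k[:,2:]).astype(np.float32)
        g=cv2.remap(p["img"],uv[None,:,0],uv[None,:,1],cv2.INTER_LINEAR)[0].astype(float).mean(1)
        try:
            i=g.argmin(); f,_=curve_fit(lambda y,b,m,A,y0,s:b+m*(y-98)-A*np.exp(-(y-y0)**2/2/s**2),ys,g,[np.median(g),0,60,ys[i],2]); out.append((x,round(f[3],2),round(abs(f[4]),1),int(f[2])))
        except Exception as e: out.append((x,None))
    print(name,*out)
E
python3 - <<'E'
from m import *
p=eyes.read_camera("scene"); meas(p,range(18,53,2),"scene")
p=eyes.read_camera("top"); meas(p,range(22,55,2),"top",yw=(88,102))
E
```

```text
scene (18, np.float64(97.79), np.float64(3.2), 89) (20, np.float64(97.75), np.float64(3.0), 91) (22, np.float64(97.27), np.float64(3.4), 81) (24, np.float64(97.43), np.float64(3.1), 69) (26, np.float64(97.84), np.float64(3.4), 61) (28, np.float64(97.89), np.float64(3.3), 67) (30, np.float64(98.29), np.float64(3.2), 72) (32, np.float64(98.14), np.float64(3.5), 71) (34, np.float64(98.7), np.float64(2.9), 76) (36, np.float64(99.62), np.float64(3.0), 86) (38, np.float64(99.23), np.float64(2.7), 86) (40, np.float64(99.42), np.float64(2.7), 99) (42, np.float64(99.35), np.float64(2.8), 88) (44, np.float64(99.29), np.float64(2.6), 94) (46, np.float64(99.45), np.float64(2.7), 90) (48, np.float64(99.03), np.float64(2.7), 94) (50, np.float64(98.71), np.float64(2.9), 90) (52, np.float64(97.75), np.float64(4.1), 72)
top (22, np.float64(95.82), np.float64(1.9), 45) (24, np.float64(95.59), np.float64(1.9), 48) (26, np.float64(95.4), np.float64(2.0), 58) (28, np.float64(95.25), np.float64(2.1), 71) (30, np.float64(95.1), np.float64(2.5), 103) (32, np.float64(94.8), np.float64(2.5), 111) (34, np.float64(94.41), np.float64(2.6), 84) (36, np.float64(94.71), np.float64(2.7), 77) (38, np.float64(95.52), np.float64(2.7), 81) (40, np.float64(96.26), np.float64(2.5), 95) (42, np.float64(96.63), np.float64(2.5), 109) (44, np.float64(96.7), np.float64(2.5), 119) (46, np.float64(96.64), np.float64(2.4), 124) (48, np.float64(96.64), np.float64(2.5), 117) (50, np.float64(96.85), np.float64(2.6), 91) (52, np.float64(96.96), np.float64(2.5), 48) (54, np.float64(90.04), np.float64(1.3), 30)
```

{"name": "jog_arm", "arguments": {"turn": [[0,0,0],[0,0,0],[0,0,0],[0,0,0]], "slide": [[0,0,-1.6],[0,0,0],[0,0,0],[0,0,0]], "grip": [0,0,0,0]}}

```text
time: 17.6
tool_pos: [0.5628, 0.2927, 0.0667]
tcp_rot: [-0.111, -2.162, 2.174]
wrist_force: [-2.3, -8.8, 8.6]
width: 0.202
```

```bash
python3 - <<'E'
from m import *
s=bot.read_state(); print(s["tool_pos"],s["wrist_force"],s["width"])
p=eyes.read_camera("scene"); meas(p,range(18,53,2),"scene"); save(p,"s15.png",(340,135,370,160),24)
p=eyes.read_camera("top"); meas(p,range(22,55,2),"top",yw=(88,102)); save(p,"t15.png",s=1.5)
p=eyes.read_camera("scene"); meas(p,range(18,53,2),"scene");save(p,"sc15.png",s=1.5)
E
```

```text
[0.56276194 0.29267287 0.06666805] [-2.27738524 -8.82758794  8.61967097] 0.2015686982201717
scene (18, np.float64(99.45), np.float64(2.8), 80) (20, np.float64(99.31), np.float64(3.0), 91) (22, np.float64(99.28), np.float64(3.0), 79) (24, np.float64(98.98), np.float64(3.2), 65) (26, np.float64(99.55), np.float64(3.1), 62) (28, np.float64(99.83), np.float64(3.5), 69) (30, np.float64(99.67), np.float64(3.1), 77) (32, np.float64(99.58), np.float64(3.1), 72) (34, np.float64(99.35), np.float64(2.7), 77) (36, np.float64(99.73), np.float64(2.8), 89) (38, np.float64(99.27), np.float64(2.6), 88) (40, np.float64(99.4), np.float64(2.7), 99) (42, np.float64(99.41), np.float64(2.8), 87) (44, np.float64(99.33), np.float64(2.6), 94) (46, np.float64(99.47), np.float64(2.7), 90) (48, np.float64(99.03), np.float64(2.7), 94) (50, np.float64(98.72), np.float64(2.9), 90) (52, np.float64(97.73), np.float64(4.0), 71)
top (22, np.float64(97.04), np.float64(2.2), 33) (24, np.float64(96.83), np.float64(2.3), 49) (26, np.float64(96.84), np.float64(2.6), 70) (28, np.float64(97.22), np.float64(2.7), 99) (30, np.f
[... 696 characters left out ...]
.22), np.float64(3.0), 80) (24, np.float64(98.97), np.float64(3.2), 66) (26, np.float64(99.51), np.float64(3.0), 65) (28, np.float64(99.58), np.float64(3.3), 68) (30, np.float64(99.61), np.float64(3.0), 77) (32, np.float64(99.67), np.float64(3.0), 73) (34, np.float64(99.41), np.float64(2.8), 77) (36, np.float64(99.74), np.float64(2.8), 89) (38, np.float64(99.28), np.float64(2.6), 88) (40, np.float64(99.41), np.float64(2.7), 99) (42, np.float64(99.4), np.float64(2.8), 87) (44, np.float64(99.33), np.float64(2.6), 94) (46, np.float64(99.43), np.float64(2.7), 90) (48, np.float64(99.01), np.float64(2.7), 95) (50, np.float64(98.72), np.float64(2.9), 90) (52, np.float64(97.78), np.float64(4.0), 70)
```

View pics/s15.png

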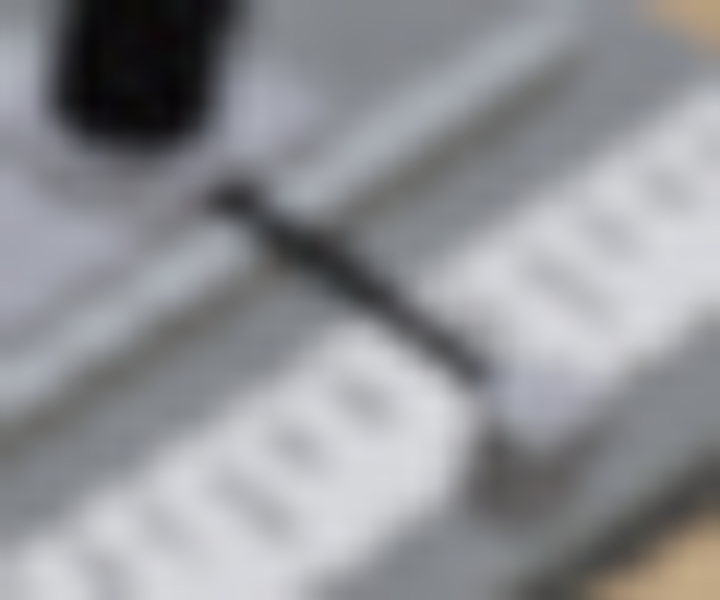

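View pics/sc15.png

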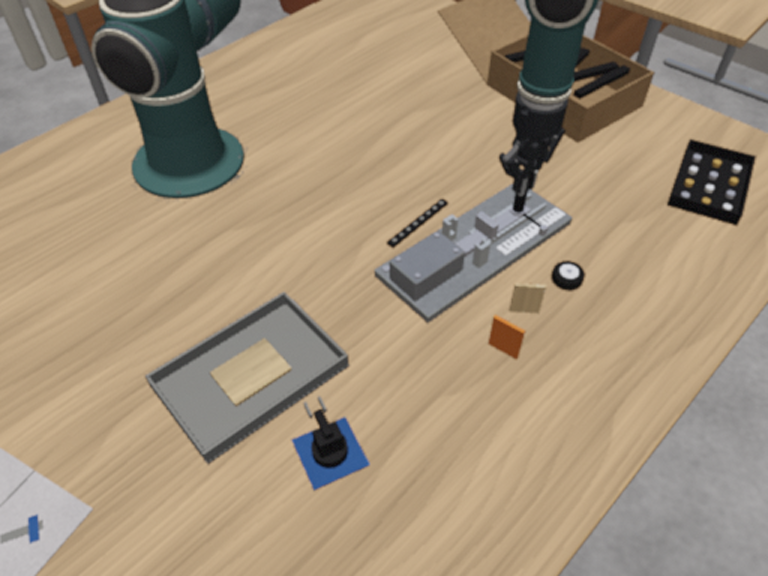

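The two pointers form one straight line: the drawbar's is at 99.5 mm and the index at 99.4 mm in the scene view. The plate is flat in the tray and the kit parts and rider have not moved. The readings are steady, so I'm handing in.

```bash
python3 - <<'E'
from h import *
print(bot.finish_job())
E
```

```text
the job is handed in; nothing more can be done
None
```

I took the plywood locking plate straight up out of its guides and laid it flat in the grey tray. I then pulled the drawbar out about 63 mm by its post and handed the job in while still gripping it at 60 N, at about 18 s on the clock.

**Last checks:**
- **Pointer alignment:** in the scene camera the drawbar pointer reads about 99.5 mm and the index about 99.4 mm along the bench. The top camera gives about 96.9 and 96.7 mm. In both, the two agree to about 0.3 mm.
- **Camera disagreement:** the two cameras differ by about 2.7 mm in absolute position, roughly the stated calibration error. The alignment uses only the difference between the pointers, so this does not affect it. The top view is partly covered by the wrist near the pointer tips, so a few of its readings there scatter.
- **Hold:** two scene pictures about 0.1 s apart agreed to about 0.1 mm for nearly all readings. The wrist felt about 9 N along the pull, close to the expected spring force.
- **Rest of the scene:** the last picture shows the plate in the tray. The rider, wheel, beam and model claw look to be where they started.

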